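Shift the rolling mill from second to third and start it

TASK

The rolling mill's gear lever is on the second-gear side of its H-shaped gate. Push it with the fingertips, without gripping or forcing it: forward to neutral, across to the right, then forward (away from you) fully home into third, the far right slot, without letting it run into first or fourth; then press the start button, the smaller one on the button station, right down, let it come up and come away. Leave the mushroom stop button and everything else lying about undisturbed.

Things in the scene. Friction and masses are not known exactly. Their poses are not given: they have to be found in the camera images.
- mill: electric rolling mill bolted to the bench, 405 mm wide. Origin on the bench straight below the gear lever's pivot; x points away from the robot side, to its motor (x 100..255 mm, 144 mm high), y to the left, to its rolls, z up. Grey gear case under the lever: x -85..85, y -74..84 mm, top at z 112 mm. Coupling guard at y 84..150 mm, 152 mm high. Infeed table at x -133..-43, y 177..283 mm, 140 mm high.
- stand_top (a point): middle of the top of the mill's roll stand, 243 mm above the bench, left of the lever: the stand spans mill x -50..50, y 150..310 mm. Brass screw-down gears on it reach 255 mm (the nearest to the lever at y 143..183 mm) and a cross handle, 90 mm long, 285 mm (at y 230 mm).
- gate_centre (a point): middle of the H-shaped gate, on top of its flat steel plate (94 x 78 mm), 137 mm above the bench, turned with the mill. The lever's 10 mm stem is stopped by the edges of the H. Seen from the robot: first far left, second near left, third far right, fourth near right. Slots 13 mm wide, centred 12 mm left and right (y +-12), ending at x +-25 mm; cross channel 16 mm wide (x +-8 mm).
- knob (a point): centre of the gear lever's black ball knob, 36 mm across, 175 mm along the stem from the pivot at mill (0, 0, 45 mm); free all round above the gate. In the mill's frame x = 175 mm x sin(lever_shift), y = -175 mm x sin(lever_across) x cos(lever_shift); z about 220 mm. Neutral: x 0 (play +-6 mm); third: x +36, y -24 mm (side play +-3 mm).
- lever_shift (a joint): lean of the lever forward (+, along mill x, away from the robot) or back (-), rad. 0 neutral, +0.21 fully home in first or third, -0.21 in second or fourth. Between -0.033 and +0.033 the lever is free to cross. Starts between second and neutral. It stays where it is left (about 3 N of friction at the knob, no spring).
- lever_across (a joint): lean of the lever to the right (+, towards mill -y) or left (-), rad. About -0.14 on the left (first/second) side, +0.14 on the right (third/fourth) side; a slot can be entered only between 0.12 and 0.15 either way. It stays where it is left (about 3 N of friction at the knob).
- station: push-button station, a grey metal box 130 (x) x 70 (y) x 45 mm high fixed to the bench to the right of the mill, nearly parallel to it. Origin at the centre of its underside. Two black buttons on top: start at x -30 mm (the end nearer the robot), stop at x +33 mm.
- start_top (a point): centre of the top of the start button: a plain black cylinder 26 mm across in a 42 mm steel collar; its top is 67 mm above the bench when out, 10 mm above the collar.
- start (a joint): travel of the start button, m: 0 out, 0.006 fully down (5 N, springs back).
- stop_top (a point): centre of the top of the stop button: a black mushroom head 40 mm across, 77 mm above the bench.
- stop (a joint): travel of the stop button, m: 0 out, 0.006 fully in (8 N, springs back).
- strip: flat bar of brass, 70 x 28 x 4 mm, lying on the mill's infeed table (bystander). Origin at the centre of its underside.
- signet: plain brass finger ring, 23 mm across, 7 mm high, lying on the gear case in front of and to the right of the gate (bystander). Origin at the centre of its underside.
- oil: small amber glass oil bottle with a black cap, 38 mm across, 100 mm tall, standing on the bench right of the mill's motor (bystander). Origin at the centre of its underside.
- file: hand file, flat dark steel blade 130 mm long and wooden handle 100 mm, 25 mm high, lying in front of the mill (bystander). Origin on its underside near the middle.
- pliers: pliers with black grips, 175 mm long, 11 mm high, lying right of the button station (bystander). Origin on its underside near the middle.
- doming_block: steel doming block, a 50 mm cube, standing left of the mill (bystander). Origin at the centre of its underside.
- pot: small brass cup, 66 mm across, 60 mm tall, standing left of the mill (bystander). Origin at the centre of its underside.

How it is judged:
By the outcome, as a careful person would: the job done as asked, in the order asked, and still so for the second after the job is handed in, with the robot touching nothing.
It also fails if it takes over 69 s, if anything falls off the work surface, if the arm or the gripper's body presses on something with over 40 N, if the wrist force passes 120 N, or if a joint passes its speed limit or range.

ROBOT

A 6-joint arm with a two-finger parallel gripper is mounted at the origin on the work surface. World frame = base frame: x ahead of the robot, y to its left, z up, the work surface at z = 0. Lengths are in m, angles in degrees, forces in N, time in s.
With the tool pointing down it reaches from about 0.3 to 0.75 m from the base axis. Payload 8.5 kg.
Tool frame: the origin (TCP) lies at the very end of the fingers, on their centre line; the grasp point (between the pads) lies 19 mm behind it; z points along the fingers, y is the line along which they close (so a half turn about z gives the same grasp; the last joint's range is limited). The gripper opens to 88 mm and grips with 3 to 60 N. Pads are 18 mm wide; open, the fingers measure 123 mm over their backs; the gripper's body (75 mm by 187 mm) begins 45 mm behind the grasp point.
Start: joints at [-85.101, 21.807, 74.336, -0, 83.858, -12.336], TCP at [0.163, -0.525, 0.239] pointing down, gripper open.
Joint ranges: [-178.18, 178.18], [-50.72, 133.34], [12.68, 142.11], [-81.47, 261.47], [9.98, 163.14], [-165.26, 165.26]. Speed limits (degrees/s): [136.94, 136.94, 180, 180, 180, 180].

INTERFACE

Orientations are given as a 3x3 rotation matrix whose columns are the frame's x, y, z axes.
In Python, from cell import robot gives the robot as it stands.
- The arm moves only by the tool play_rows, never from a script. Its argument "rows" is one flat list of numbers, 6 for each row, row after row: the shift along the world's x, y, z in m, then the turn, a rotation vector about the world's x, y, z in rad. In form: [tx, ty, tz, ax, ay, az, tx, ty, tz, ax, ay, az, ...]. A call has exactly 8 rows; each row shifts and turns the commanded pose from where the row before left it; what a row does not reach is not made up. A row lasts 1/12 s, in which the tool goes at most 41.7 mm and 7.16 degrees, less where a joint would pass 70% of its speed; a pose out of reach is approached as far as the arm can. A call is refused whole if a number of a shift passes 0.0417 or a number of a turn 0.125, either way. A call with a gripper value outside its range is refused whole. "jaw" is the opening, from 0 (shut) to 1 (fully open), set as the call begins (left out, the last holds). The fingers move at their own pace and stop on an object; "squeeze" is the grip in N (left out, the last holds). Time passes only in rows, so rows that do not move let the fingers close, or fill a call up. It gives the time, the measured TCP pose, the force, the opening and the grip force at its end, in the units of the state.
- robot.get_state(): the state, without advancing time (a new reading comes with each control period).
- robot.grab_frame(name): name is "scene" or "top"; returns (picture, depth): 480x640x3 uint8, red, green, blue; 480x640 float32, m along the optical axis (not along the pixel's ray), 0 where there is no reading.
- robot.get_calibration(name): a dict with "vertical_fov" (degrees; the focal length in pixels is half the picture's height over the tangent of half this angle, whatever the lens; pixels are square), "cx", "cy" (the principal point, pixels), "rvec" (rotation vector, rad) and "tvec" (3), from world to camera coordinates, as OpenCV has them. Camera axes: x right, y down, z forward; pixel columns grow to the right and rows downward; lengths in m; the calibration is good to about 2 mm. A picture is of the moment at which its call begins. get_calibration takes no time and is no camera call.
- robot.close_job(): hands the job in; it is judged then, once.
The state is a dict: "time": time; "joints": joint angles; "dq": joint speeds; "effort": joint torques, N m; "position": TCP position; "tcp_rot": TCP orientation; "contact_force": force on the tool from outside, world axes, zero at the start; "ft_torque": the same for the moment, N m; "grip_width": finger opening in m; "gripper_force": force on a finger pad.
Only numpy, scipy, OpenCV 4.12 (cv2) and the standard library are available. Lean on these libraries where they do the work, as an engineer would, in place of code of your own. Each camera call takes 0.05 s, during which the arm holds its last target. There are 200 camera calls.

## Working session

There is one attempt and no reset: what is moved stays moved. The work goes in short steps, Python scripts to look and compute and a tool call to move; the robot and the scene stay as the last step left them, time stands still between calls to the robot, and variables do not carry over. Pictures are saved under pics/ and viewed, at most 10 in all, crops included, and the job is handed in when it is done.

Besides the shell and the picture viewer there is one more tool, called after "Call:" by a JSON object that holds its "name" and its "arguments". play_rows: Moves the arm, as the interface text tells. Its arguments: {"type":"object","properties":{"rows":{"type":"array"},"jaw":{"type":"number"},"squeeze":{"type":"number"}},"required":["rows"]}

```bash
mkdir -p pics; cat > h.py <<'E'
import numpy as np, cv2
from cell import robot
def cam(n):
    c=robot.get_calibration(n); f=240/np.tan(np.radians(c["vertical_fov"])/2)
    R=cv2.Rodrigues(np.array(c["rvec"],float))[0]; return f,c["cx"],c["cy"],R,np.array(c["tvec"],float)
def ray(n,u,v,z):
    f,cx,cy,R,t=cam(n); d=R.T@np.array([(u-cx)/f,(v-cy)/f,1]); o=-R.T@t
    return o+d*(z-o[2])/d[2]
def cloud(n,dep):
    f,cx,cy,R,t=cam(n); v,u=np.mgrid[:480,:640]
    p=np.stack([(u-cx)/f*dep,(v-cy)/f*dep,dep],-1); return (p-t)@R
def proj(n,P):
    f,cx,cy,R,t=cam(n); q=R@np.array(P)+t; return q[:2]/q[2]*f+[cx,cy]
E
python3 - <<'E'
from h import *
for n in("scene","top"):
    im,d=robot.grab_frame(n); cv2.imwrite(f"pics/{n}0.png",im[:,:,::-1]); np.savez(f"{n}0.npz",im=im,d=d)
    f,cx,cy,R,t=cam(n); print(n,f,-R.T@t,R[2])
s=robot.get_state(); print(s["time"],s["position"],s["tcp_rot"],s["contact_force"])
E
```

```text
scene 610.019221266758 [ 1.12976516 -0.73126036  1.43054356] [-0.34179621  0.49219272 -0.80057584]
top 463.2257226547463 [0.42181858 0.01861329 1.37380447] [ 0.15139759  0.01118062 -0.98840971]
0.1 [ 0.16292563 -0.5250544   0.23823992] [[ 9.55107207e-01  2.96260377e-01 -1.13899484e-04]
 [ 2.96260293e-01 -9.55106470e-01  1.21216243e-03]
 [ 2.50329563e-04 -1.19148896e-03 -9.99999259e-01]] [ 0.84135998 -0.71084842  0.1134216 ]
```

View pics/scene0.png

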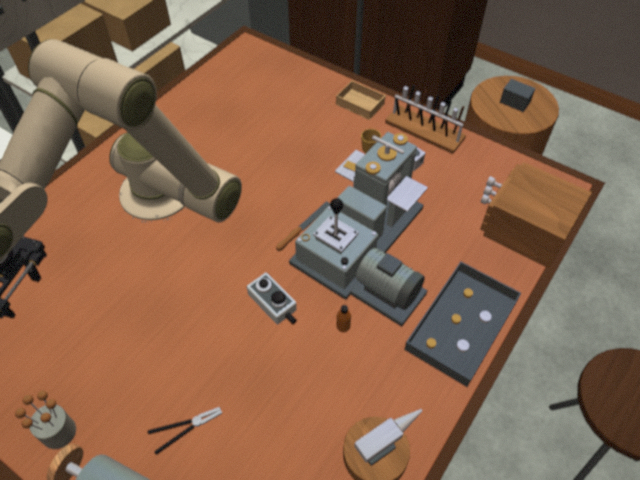

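View pics/top0.png

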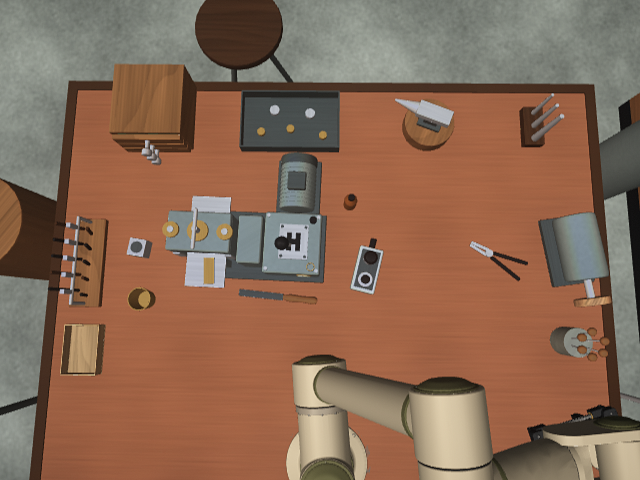

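The scene view shows the knob at (337,206), the gate at (335,233) and the station at (271,297). In the top view the knob is at (282,243), the gate at (293,242), the start button at (365,280) and the stop button at (371,257).

```bash
python3 - <<'E'
from h import *
def rect(P):
    r=cv2.minAreaRect((P[:,:2]*1000).astype(np.float32)); return np.round(r[0],1),np.round(r[1],1),round(r[2],1)
for n,kn,st,gt in(("top",(282,243),(367,268),(293,242)),("scene",(337,206),(271,297),(335,233))):
    z=np.load(n+"0.npz"); im=z["im"].astype(int); d=z["d"]; P=cloud(n,d); v,u=np.mgrid[:480,:640]
    near=lambda c,r:(abs(u-c[0])<r)&(abs(v-c[1])<r)
    dark=im.max(2)<70; bright=im.min(2)>150
    m=near(kn,16)&dark&(P[...,2]>.19)&(P[...,2]<.26); q=P[m]; print(n,"knob",m.sum(),u[m].mean(),v[m].mean(),np.ptp(u[m]),np.ptp(v[m]),q.mean(0),q[:,2].max(),"ray@.22",ray(n,u[m].mean(),v[m].mean(),.218))
    m=near(gt,32)&(abs(P[...,2]-.137)<.006)&bright; print("gate",m.sum(),rect(P[m]),P[m].mean(0))
    m=near(gt,60)&(abs(P[...,2]-.112)<.006); print("case",m.sum(),rect(P[m]))
    m=near(st,34)&(abs(P[...,2]-.045)<.006); print("station",m.sum(),rect(P[m]))
    for nm,a,b in(("start",.062,.070),("stop",.071,.082)):
        m=near(st,34)&dark&(P[...,2]>a)&(P[...,2]<b); print(nm,m.sum(),P[m].mean(0),u[m].mean(),v[m].mean())
    m=near(st,34)&(abs(P[...,2]-.057)<.004)&bright;print("collar",m.sum(),rect(P[m]) if m.sum() else 0)
    s=im.astype(np.uint8)[max(0,gt[1]-75):gt[1]+95,gt[0]-60:gt[0]+140][:,:,::-1]
    s=cv2.resize(s,None,fx=3.5,fy=3.5,interpolation=cv2.INTER_CUBIC); cv2.imwrite(f"pics/{n}_c.png",s)
a,b=cv2.imread("pics/top_c.png"),0
E
```

```text
top knob 145 281.35172413793106 242.64827586206897 13 13 [0.58432584 0.11918644 0.23081679] 0.24034645087896084 ray@.22 [0.58615337 0.12032271 0.218     ]
gate 620 (array([603.6,  96.4]), array([78.3, 95. ]), 87.8) [0.60356916 0.09111814 0.1381459 ]
case 2662 (array([638.4,  89.6]), array([207. , 292.1]), 67.2)
station 700 (array([ 537.9, -111.5]), array([ 69.8, 130.1]), 76.4)
start 52 [ 0.5188628  -0.10618369  0.06697593] 365.6923076923077 274.63461538461536
stop 136 [ 0.56396312 -0.1177175   0.07535247] 369.99264705882354 258.4117647058824
collar 73 (array([ 542.3, -106.2]), array([ 37.5, 105.6]), 85.8)
scene knob 139 336.46043165467626 205.4388489208633 13 14 [0.58950737 0.11405658 0.22704745] 0.24349700871377802 ray@.22 [0.58543057 0.12042791 0.218     ]
gate 516 (array([599.4,  97.6]), array([80.1, 94.3]), 89.8) [0.60015117 0.09549401 0.13832143]
case 2226 (array([613.1, 124.4]), array([265.7, 346.6]), 30.7)
station 649 (array([ 535.9, -113.3]), array([ 71.2, 131.8]), 76.4)
start 42 [ 0.52898862 -0.1106231   0.06763637] 268.5 288.42857142857144
stop 118 [ 0.56603823 -0.12110052  0.07593007] 277.09322033898303 296.4491525423729
collar 46 (array([ 535.2, -106.9]), array([115.6,  42.8]), 2.5)
```

View pics/top_c.png

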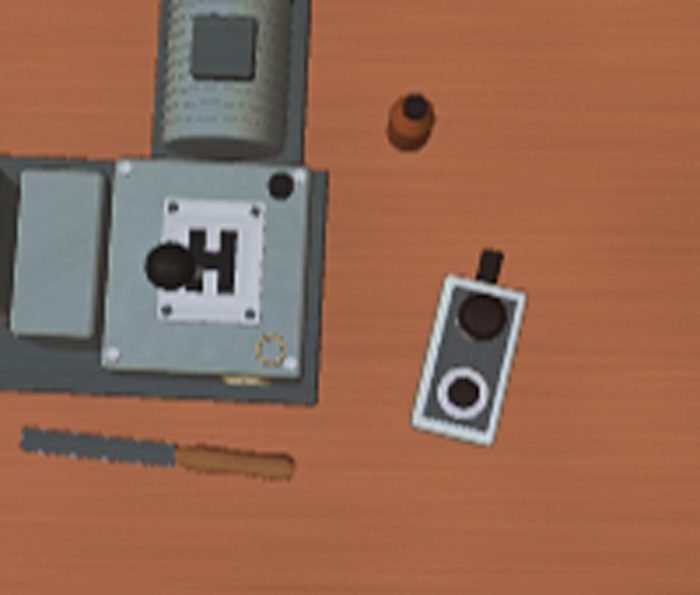

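```bash
python3 - <<'E'
from h import *
c=lambda x,y:(233+x/3.5-.36,167+y/3.5-.36)
s=[ray("top",*c(*p),.137)[:2] for p in((173,208),(256,211),(166,311),(249,314))]
print("screws",np.round(s,4),"centre",np.mean(s,0)); 
for a,b in((2,0),(3,1)): v=s[b]-s[a]; print("yaw",np.degrees(np.arctan2(v[1],v[0])),np.hypot(*v))
for a,b in((1,0),(3,2)): v=s[b]-s[a]; print("yaw",np.degrees(np.arctan2(-v[0],v[1])),np.hypot(*v))
cs=[ray("top",*c(*p),.112)[:2] for p in((124,168),(300,176),(112,354),(292,363))]
print("casescrews",np.round(cs,4),np.mean(cs,0)); v=cs[0]-cs[2];w=cs[1]-cs[3];x=cs[0]-cs[1]
print(np.degrees([np.arctan2(v[1],v[0]),np.arctan2(w[1],w[0]),np.arctan2(-x[0],x[1])]))
S=ray("top",*c(463,393),.067);M=ray("top",*c(482,316),.077);print("start",S,"stop",M,np.hypot(*(S-M)[:2]))
E
```

```text
screws [[0.6431 0.1265]
 [0.6413 0.0621]
 [0.5628 0.1301]
 [0.561  0.0663]] centre [0.6020705  0.09626986]
yaw -2.580802947263389 0.08045512386748904
yaw -3.023325128035516 0.08040539743825457
yaw -1.593139826581736 0.06443346455023252
yaw -1.5367350299560585 0.06381348378661596
casescrews [[0.6795 0.1683]
 [0.6743 0.0285]
 [0.5315 0.1738]
 [0.5258 0.0332]] [0.60276124 0.10096622]
[-2.11194211 -1.83224964 -2.15582358]
start [ 0.50671593 -0.10395359  0.067     ] stop [ 0.56796383 -0.11858532  0.077     ] 0.06297136315514314
```

Call:
{"name": "play_rows", "arguments": {"rows": [0.02, 0.0, 0.03, 0, 0, 0.12, 0.03, 0.0, 0.03, 0, 0, 0.12, 0.03, 0.02, 0.01, 0, 0, 0.12, 0.03, 0.025, 0, 0, 0, 0.12, 0.025, 0.03, 0, 0, 0, 0.12, 0.025, 0.03, 0, 0, 0, 0.12, 0.025, 0.03, 0, 0, 0, 0.12, 0.025, 0.03, 0, 0, 0, 0.12], "jaw": 0, "squeeze": 5}}

```text
time: 0.77
position: [0.3732, -0.3586, 0.3079]
tcp_rot: [[0.3, 0.954, -0.0], [0.954, -0.3, 0.001], [0.0, -0.001, -1.0]]
contact_force: [0.1, -0.3, -0.4]
grip_width: 0.0372
gripper_force: 0.0
```

The mill sits at (0.6022, 0.0962) with a yaw of -2.1°. The knob is at mill (-17, +24) mm, which matches the given geometry. I'm moving to behind the knob.

Call:
{"name": "play_rows", "arguments": {"rows": [0.0095, 0.03, 0, 0, 0, 0.034, 0.0095, 0.03, 0, 0, 0, 0.034, 0.0095, 0.03, 0, 0, 0, 0.034, 0.0095, 0.03, 0, 0, 0, 0.034, 0.0095, 0.03, 0, 0, 0, 0.034, 0.0095, 0.03, 0, 0, 0, 0.034, 0.0095, 0.03, 0, 0, 0, 0.034, 0.0095, 0.03, 0, 0, 0, 0.031]}}

```text
time: 1.43
position: [0.4485, -0.1187, 0.308]
tcp_rot: [[0.039, 0.999, -0.0], [0.999, -0.039, 0.0], [0.0, -0.0, -1.0]]
contact_force: [-0.4, -0.0, 0.3]
grip_width: 0.0006
gripper_force: 0.0
```

Call:
{"name": "play_rows", "arguments": {"rows": [0.0095, 0.03, 0, 0, 0, 0, 0.0095, 0.03, 0, 0, 0, 0, 0.0095, 0.03, 0, 0, 0, 0, 0.0095, 0.03, 0, 0, 0, 0, 0.0095, 0.03, 0, 0, 0, 0, 0.0095, 0.03, 0, 0, 0, 0, 0.0095, 0.03, 0, 0, 0, 0, 0, 0, 0, 0, 0, 0]}}

```text
time: 2.1
position: [0.5154, 0.0937, 0.3075]
tcp_rot: [[0.037, 0.999, -0.001], [0.999, -0.037, 0.001], [0.001, -0.001, -1.0]]
contact_force: [0.4, -0.1, -0.0]
grip_width: 0.0005
gripper_force: 0.0
```

Call:
{"name": "play_rows", "arguments": {"rows": [0.0, 0.0145, -0.02, 0, 0, 0, 0.0, 0.0145, -0.02, 0, 0, 0, 0, 0, -0.02, 0, 0, 0, 0, 0, -0.02, 0, 0, 0, 0, 0, -0.012, 0, 0, 0, 0, 0, -0.01, 0, 0, 0, 0, 0, 0, 0, 0, 0, 0, 0, 0, 0, 0, 0]}}

```text
time: 2.77
position: [0.5148, 0.1183, 0.2061]
tcp_rot: [[0.041, 0.999, -0.001], [0.999, -0.041, -0.0], [-0.0, -0.001, -1.0]]
contact_force: [-0.2, -0.7, 0.2]
grip_width: 0.0005
gripper_force: 0.0
```

```bash
cat >> h.py <<'E'
O=np.array([.6022,.0962]);Y=np.radians(-2.1);RM=np.array([[np.cos(Y),-np.sin(Y)],[np.sin(Y),np.cos(Y)]])
def knob(n="scene",save=None):
    im,d=robot.grab_frame(n); P=cloud(n,d); loc=(P[...,:2]-O)@RM
    m=(im.max(2)<70)&(P[...,2]>.195)&(P[...,2]<.245)&(abs(loc[...,0])<.07)&(abs(loc[...,1])<.06)
    k,l,s,c=cv2.connectedComponentsWithStats(m.astype(np.uint8))
    for i in range(1,k):
        if s[i,4]>25:
            w=ray(n,*c[i],.217); print("blob",s[i],np.round(c[i],1),"mill mm",np.round((w[:2]-O)@RM*1000,1))
    if save:
        u,v=np.round(proj(n,[*O,.18])).astype(int); s=im[v-60:v+60,u-80:u+80,::-1]; cv2.imwrite(save,cv2.resize(s,None,fx=4,fy=4,interpolation=cv2.INTER_CUBIC))
def tcp():
    s=robot.get_state(); p=np.array(s["position"]); print("t",s["time"],"tcp mill mm",np.round((p[:2]-O)@RM*1000,1),p[2],np.round(s["contact_force"],1))
E
python3 -c "
from h import *
knob(save='pics/k1.png');tcp()"
```

```text
blob [330 198  14  16 131] [336.7 205.8] mill mm [-16.8  23.8]
t 2.8167 tcp mill mm [-87.9  19. ] 0.2066787146423654 [-0.3  0.1  0.1]
```

View pics/k1.png

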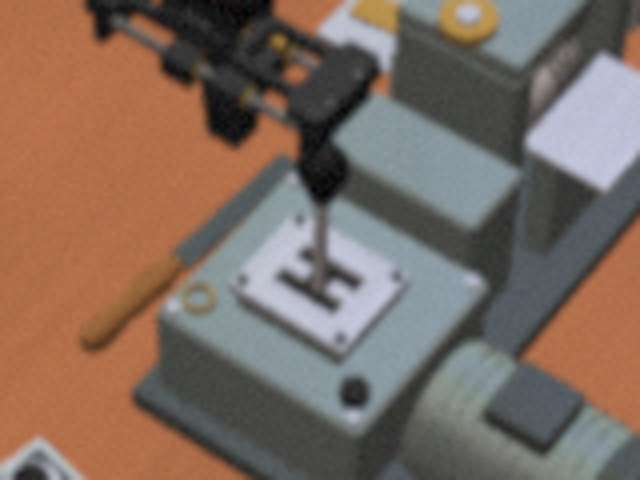

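The picture shows the knob at crop (322,175) with the closed fingers standing behind it, clear of everything.

Call:
{"name": "play_rows", "arguments": {"rows": [0.007, 0.0018, 0, 0, 0, 0, 0.008, 0.0018, 0, 0, 0, 0, 0.008, 0, 0, 0, 0, 0, 0.004, 0, 0, 0, 0, 0, 0.004, 0, 0, 0, 0, 0, 0.003, 0, 0, 0, 0, 0, 0.003, 0, 0, 0, 0, 0, 0, 0, 0, 0, 0, 0]}}

```text
time: 3.48
position: [0.5522, 0.1223, 0.2061]
tcp_rot: [[0.041, 0.999, -0.0], [0.999, -0.041, 0.0], [0.0, -0.0, -1.0]]
contact_force: [-1.0, 1.4, 0.1]
grip_width: 0.0002
gripper_force: 0.1
```

```bash
python3 -c "
from h import *
knob();tcp()"
```

```text
blob [320 193  24  21 228] [332.6 203.1] mill mm [-30.8  24.6]
t 3.5333 tcp mill mm [-51.1  24.2] 0.20608498439520068 [-0.4 -0.1  0.3]
```

```bash
cat >> h.py <<'E'
from scipy.optimize import least_squares
def ks(xmin=-90,ymax=90,n="scene"):
    im,d=robot.grab_frame(n); P=cloud(n,d); L=(P[...,:2]-O)@RM
    m=(im.max(2)<80)&(P[...,2]>.2)&(P[...,2]<.245)&(L[...,0]>xmin/1e3)&(L[...,0]<.07)&(abs(L[...,1])<.06)&(L[...,1]<ymax/1e3)
    q=np.c_[L[m],P[m][:,2]]*1000
    r=least_squares(lambda c:np.linalg.norm(q-c,axis=1)-18,[*np.median(q,0)[:2],215],loss="soft_l1"); print("knob",len(q),np.round(r.x,1),"rms",np.sqrt(np.mean(r.fun**2)))
E
python3 -c "
from h import *
ks(-33);tcp()"
```

```text
knob 151 [-19.   23.5 218.6] rms 2.623192727811538
t 3.5833 tcp mill mm [-51.3  24.2] 0.20616983834824698 [0.9 1.1 0.3]
```

Call:
{"name": "play_rows", "arguments": {"rows": [0.002, -0.0001, 0, 0, 0, 0, 0.002, -0.0001, 0, 0, 0, 0, 0.002, -0.0001, 0, 0, 0, 0, 0.001, 0, 0, 0, 0, 0, 0.001, 0, 0, 0, 0, 0, 0, 0, 0, 0, 0, 0, 0, 0, 0, 0, 0, 0, 0, 0, 0, 0, 0, 0]}}

```text
time: 4.25
position: [0.5599, 0.122, 0.2062]
tcp_rot: [[0.041, 0.999, -0.0], [0.999, -0.041, -0.0], [-0.0, -0.0, -1.0]]
contact_force: [-3.0, 0.6, 4.1]
grip_width: 0.0007
gripper_force: 1.9
```

```bash
python3 -c "
from h import *
ks(-25);tcp()"
```

```text
knob 148 [-13.8  23.1 219.9] rms 2.7593649532940714
t 4.3 tcp mill mm [-43.2  24.3] 0.20622174471874005 [-3.7  0.6  4.1]
```

Call:
{"name": "play_rows", "arguments": {"rows": [0.002, -0.0001, 0, 0, 0, 0, 0.002, -0.0001, 0, 0, 0, 0, 0.002, -0.0001, 0, 0, 0, 0, 0.002, -0.0001, 0, 0, 0, 0, 0.002, 0, 0, 0, 0, 0, 0.001, 0, 0, 0, 0, 0, 0, 0, 0, 0, 0, 0, 0, 0, 0, 0, 0, 0]}}

```text
time: 4.97
position: [0.571, 0.1215, 0.2061]
tcp_rot: [[0.041, 0.999, 0.0], [0.999, -0.041, -0.0], [-0.0, 0.0, -1.0]]
contact_force: [-3.0, 0.2, 1.5]
grip_width: 0.0006
gripper_force: 1.5
```

```bash
python3 -c "
from h import *
ks(-13);tcp();knob(save='pics/k2.png')"
```

```text
knob 148 [ -1.2  23.9 219.3] rms 2.715812075550414
t 5.0167 tcp mill mm [-32.2  24.2] 0.20613015531992382 [-3.1  0.7  2.3]
blob [326 197  23  20 231] [337.9 206. ] mill mm [-14.   25.1]
```

View pics/k2.png

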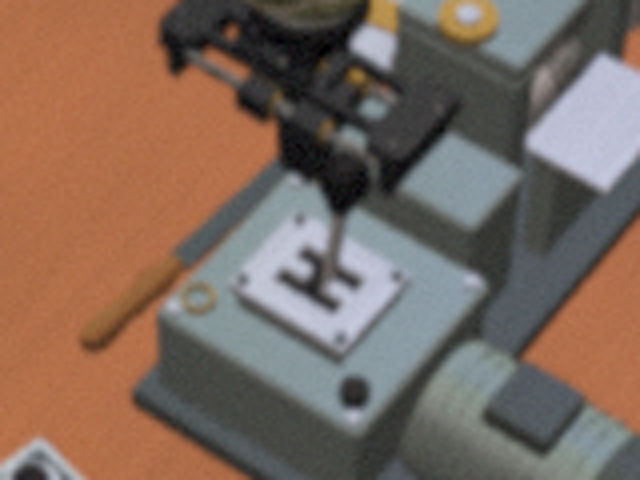

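The picture shows the lever in the cross channel and the fingers behind the knob at crop (345,180). Next I back off and check.

Call:
{"name": "play_rows", "arguments": {"rows": [-0.005, 0, 0, 0, 0, 0, -0.01, 0, 0, 0, 0, 0, -0.01, 0, 0, 0, 0, 0, -0.01, 0.01, 0, 0, 0, 0, 0, 0.015, 0, 0, 0, 0, 0, 0.015, 0, 0, 0, 0, 0, 0, 0, 0, 0, 0, 0, 0, 0, 0, 0, 0]}}

```text
time: 5.73
position: [0.5356, 0.1623, 0.2061]
tcp_rot: [[0.039, 0.999, 0.0], [0.999, -0.039, -0.0], [-0.0, 0.0, -1.0]]
contact_force: [0.0, -0.5, 0.6]
grip_width: 0.0009
gripper_force: 0.0
```

```bash
python3 -c "
from h import *
tcp();knob();ks(-30)"
```

```text
t 5.7333 tcp mill mm [-68.9  63.6] 0.20613883620138782 [ 0.  -0.5  0.6]
blob [327 183   7   9  36] [330.  187.4] mill mm [-68.2  64.1]
blob [336 202  13  15 141] [341.7 208.2] mill mm [-1.9 25.1]
knob 146 [ -1.5  24.2 220.1] rms 2.5025803499483867
```

Call:
{"name": "play_rows", "arguments": {"rows": [0.01, -0.0004, 0, 0, 0, 0, 0.015, -0.0005, 0, 0, 0, 0, 0.015, -0.0005, 0, 0, 0, 0, 0.015, -0.0005, 0, 0, 0, 0, 0.01, -0.0004, 0, 0, 0, 0, 0.004, -0.0002, 0, 0, 0, 0, 0, -0.004, 0, 0, 0, 0, 0, 0, 0, 0, 0, 0]}}

```text
time: 6.5
position: [0.6046, 0.1542, 0.206]
tcp_rot: [[0.042, 0.999, -0.001], [0.999, -0.042, -0.0], [-0.0, -0.001, -1.0]]
contact_force: [-0.0, -0.7, 0.3]
grip_width: 0.0006
gripper_force: 0.0
```

Call:
{"name": "play_rows", "arguments": {"rows": [0, -0.003, 0, 0, 0, 0, 0, -0.002, 0, 0, 0, 0, 0, -0.002, 0, 0, 0, 0, 0, -0.002, 0, 0, 0, 0, -0.0002, -0.002, 0, 0, 0, 0, -0.0002, -0.002, 0, 0, 0, 0, 0, 0, 0, 0, 0, 0, 0, 0, 0, 0, 0, 0]}}

```text
time: 7.17
position: [0.6045, 0.1422, 0.2064]
tcp_rot: [[0.041, 0.999, 0.0], [0.999, -0.041, 0.0], [0.0, 0.0, -1.0]]
contact_force: [-0.8, 2.7, 2.7]
grip_width: 0.0006
gripper_force: 1.4
```

```bash
python3 -c "
from h import *
tcp();ks(-60,38)"
```

```text
t 7.1667 tcp mill mm [ 0.6 46. ] 0.20639198415699664 [-0.8  2.7  2.7]
knob 188 [ -1.2  21.  221.5] rms 3.9543289048030563
```

Call:
{"name": "play_rows", "arguments": {"rows": [-0.0001, -0.002, 0, 0, 0, 0, -0.0001, -0.002, 0, 0, 0, 0, -0.0001, -0.002, 0, 0, 0, 0, -0.0001, -0.002, 0, 0, 0, 0, -0.0001, -0.002, 0, 0, 0, 0, -0.0001, -0.002, 0, 0, 0, 0, -0.0001, -0.002, 0, 0, 0, 0, -0.0001, -0.002, 0, 0, 0, 0]}}

```text
time: 7.88
position: [0.6037, 0.1258, 0.2062]
tcp_rot: [[0.041, 0.999, -0.0], [0.999, -0.041, -0.0], [-0.0, -0.0, -1.0]]
contact_force: [-0.5, 3.3, 2.8]
grip_width: 0.0007
gripper_force: 1.8
```

```bash
python3 -c "
from h import *
tcp();ks(-60,20)"
```

```text
t 7.8833 tcp mill mm [ 0.4 29.7] 0.20617686562085374 [-0.5  3.3  2.8]
knob 158 [ -1.6   4.4 222.5] rms 3.2103693456401015
```

Call:
{"name": "play_rows", "arguments": {"rows": [-0.0001, -0.003, 0, 0, 0, 0, -0.0001, -0.003, 0, 0, 0, 0, -0.0001, -0.003, 0, 0, 0, 0, -0.0001, -0.003, 0, 0, 0, 0, -0.0001, -0.003, 0, 0, 0, 0, -0.0001, -0.003, 0, 0, 0, 0, -0.0001, -0.003, 0, 0, 0, 0, -0.0001, -0.002, 0, 0, 0, 0]}}

```text
time: 8.6
position: [0.6029, 0.1026, 0.2062]
tcp_rot: [[0.041, 0.999, -0.0], [0.999, -0.041, -0.0], [-0.0, -0.0, -1.0]]
contact_force: [0.2, 3.0, 1.6]
grip_width: 0.0005
gripper_force: 1.5
```

```bash
python3 -c "
from h import *
tcp();ks(-60,-3);knob()"
```

```text
t 8.6 tcp mill mm [0.4 6.4] 0.20617143502850835 [0.2 3.  1.6]
knob 152 [ -1.4 -19.1 221.6] rms 3.1879178471597363
blob [326 208  20  19 195] [334.  216.2] mill mm [-2.3 -8.3]
```

Call:
{"name": "play_rows", "arguments": {"rows": [0, -0.001, 0, 0, 0, 0, 0, -0.001, 0, 0, 0, 0, 0, -0.001, 0, 0, 0, 0, 0, -0.0005, 0, 0, 0, 0, 0, 0, 0, 0, 0, 0, 0, 0, 0, 0, 0, 0, 0, 0, 0, 0, 0, 0, 0, 0, 0, 0, 0, 0]}}

```text
time: 9.37
position: [0.6028, 0.0996, 0.2061]
tcp_rot: [[0.041, 0.999, -0.0], [0.999, -0.041, -0.0], [-0.0, -0.0, -1.0]]
contact_force: [-0.4, 2.3, -0.4]
grip_width: 0.0002
gripper_force: 1.2
```

```bash
python3 -c "
from h import *
tcp();ks(-60,-6)"
```

```text
t 9.3667 tcp mill mm [0.5 3.4] 0.20606507317241796 [-0.4  2.3 -0.4]
knob 160 [ -1.5 -22.  221.1] rms 3.4851460917208374
```

Call:
{"name": "play_rows", "arguments": {"rows": [0, 0.005, 0, 0, 0, 0, 0, 0.012, 0, 0, 0, 0, 0, 0.012, 0, 0, 0, 0, -0.02, 0.0, 0, 0, 0, 0, -0.025, 0, 0, 0, 0, 0, -0.025, 0, 0, 0, 0, 0, 0, 0, 0, 0, 0, 0, 0, 0, 0, 0, 0, 0]}}

```text
time: 10.08
position: [0.5325, 0.1296, 0.2069]
tcp_rot: [[0.04, 0.999, 0.001], [0.999, -0.04, -0.0], [-0.0, 0.001, -1.0]]
contact_force: [1.0, 0.9, 0.4]
grip_width: 0.0005
gripper_force: 0.0
```

```bash
python3 -c "
from h import *
tcp();ks(-60,-6);knob(save='pics/k3.png');knob('top')"
```

```text
t 10.0833 tcp mill mm [-70.8  30.8] 0.2068853298720504 [1.  0.9 0.4]
knob 129 [ -1.6 -23.4 219.9] rms 2.6665724032504303
blob [319 191  10   8  44] [323.5 194.7] mill mm [-66.8  33.5]
blob [325 213  12  15 125] [330.7 219.1] mill mm [ -3.3 -21. ]
blob [297 231  11  13  86] [302.4 235.8] mill mm [  3.  -28.6]
```

View pics/k3.png

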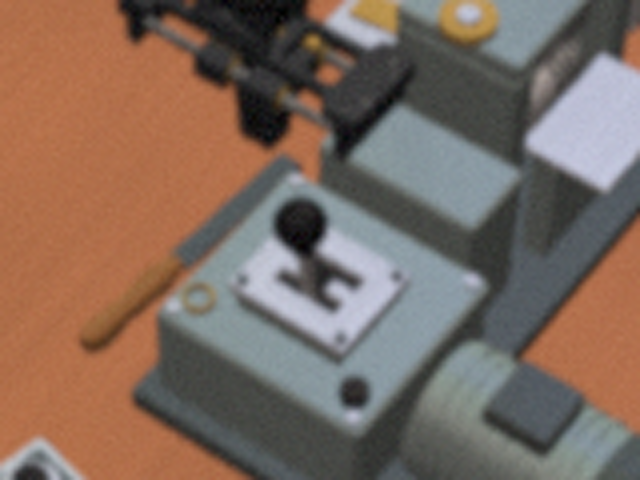

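The knob is at crop (302,222), on the right side and in neutral. Now I line up behind it and push forward.

Call:
{"name": "play_rows", "arguments": {"rows": [0, -0.01, 0, 0, 0, 0, 0, -0.015, 0, 0, 0, 0, 0, -0.015, 0, 0, 0, 0, 0, -0.0115, 0, 0, 0, 0, 0.01, -0.0005, 0, 0, 0, 0, 0.015, -0.0005, 0, 0, 0, 0, 0.006, -0.0002, 0, 0, 0, 0, 0, 0, 0, 0, 0, 0]}}

```text
time: 10.9
position: [0.5649, 0.0752, 0.2057]
tcp_rot: [[0.042, 0.999, -0.0], [0.999, -0.042, -0.0], [-0.0, -0.0, -1.0]]
contact_force: [-0.1, 0.7, 0.7]
grip_width: 0.0005
gripper_force: 0.0
```

```bash
python3 -c "
from h import *
tcp();ks(-22)"
```

```text
t 10.9 tcp mill mm [-36.5 -22.3] 0.2057060570148727 [-0.1  0.7  0.7]
knob 144 [ -2.4 -22.8 221.3] rms 3.2185666606999686
```

Call:
{"name": "play_rows", "arguments": {"rows": [0.002, -0.0006, 0, 0, 0, 0, 0.002, -0.0006, 0, 0, 0, 0, 0.002, -0.0001, 0, 0, 0, 0, 0.002, -0.0001, 0, 0, 0, 0, 0.002, -0.0001, 0, 0, 0, 0, 0.002, -0.0001, 0, 0, 0, 0, 0.002, -0.0001, 0, 0, 0, 0, 0.002, -0.0001, 0, 0, 0, 0]}}

```text
time: 11.62
position: [0.5801, 0.0742, 0.2063]
tcp_rot: [[0.041, 0.999, 0.0], [0.999, -0.041, 0.0], [0.0, 0.0, -1.0]]
contact_force: [-3.2, 0.2, 3.1]
grip_width: 0.0007
gripper_force: 1.7
```

```bash
python3 -c "
from h import *
tcp();ks(-5)"
```

```text
t 11.6167 tcp mill mm [-21.3 -22.8] 0.20633398370140904 [-3.2  0.2  3.1]
knob 134 [  8.1 -23.1 220. ] rms 2.549616556380648
```

Call:
{"name": "play_rows", "arguments": {"rows": [0.002, -0.0001, 0, 0, 0, 0, 0.002, -0.0001, 0, 0, 0, 0, 0.002, -0.0001, 0, 0, 0, 0, 0.002, -0.0001, 0, 0, 0, 0, 0.002, -0.0001, 0, 0, 0, 0, 0.002, -0.0001, 0, 0, 0, 0, 0.002, -0.0001, 0, 0, 0, 0, 0.002, -0.0001, 0, 0, 0, 0]}}

```text
time: 12.33
position: [0.596, 0.0735, 0.206]
tcp_rot: [[0.041, 0.999, -0.0], [0.999, -0.041, 0.0], [0.0, -0.0, -1.0]]
contact_force: [-3.1, 2.0, 0.3]
grip_width: 0.0006
gripper_force: 1.5
```

Call:
{"name": "play_rows", "arguments": {"rows": [0.002, -0.0001, 0, 0, 0, 0, 0.002, -0.0001, 0, 0, 0, 0, 0.001, 0, 0, 0, 0, 0, 0.001, 0, 0, 0, 0, 0, 0, 0, 0, 0, 0, 0, 0, 0, 0, 0, 0, 0, 0, 0, 0, 0, 0, 0, 0, 0, 0, 0, 0, 0]}}

```text
time: 13.0
position: [0.6018, 0.073, 0.2062]
tcp_rot: [[0.041, 0.999, -0.0], [0.999, -0.041, -0.0], [-0.0, -0.0, -1.0]]
contact_force: [-2.1, 0.5, -1.8]
grip_width: 0.0005
gripper_force: 1.3
```

```bash
python3 -c "
from h import *
tcp();ks(17)"
```

```text
t 13.0 tcp mill mm [  0.5 -23.2] 0.20615195033418557 [-2.1  0.5 -1.8]
knob 140 [ 30.  -22.7 217. ] rms 2.7176644908167273
```

Call:
{"name": "play_rows", "arguments": {"rows": [0.001, 0, 0, 0, 0, 0, 0.001, 0, 0, 0, 0, 0, 0.001, 0, 0, 0, 0, 0, 0, 0, 0, 0, 0, 0, 0, 0, 0, 0, 0, 0, 0, 0, 0, 0, 0, 0, 0, 0, 0, 0, 0, 0, 0, 0, 0, 0, 0, 0]}}

```text
time: 13.72
position: [0.6049, 0.0731, 0.2063]
tcp_rot: [[0.041, 0.999, 0.0], [0.999, -0.041, -0.0], [-0.0, 0.0, -1.0]]
contact_force: [-2.7, -0.6, -1.0]
grip_width: 0.0011
gripper_force: 1.4
```

Call:
{"name": "play_rows", "arguments": {"rows": [0.001, 0, 0, 0, 0, 0, 0.0005, 0, 0, 0, 0, 0, 0, 0, 0, 0, 0, 0, 0, 0, 0, 0, 0, 0, 0, 0, 0, 0, 0, 0, 0, 0, 0, 0, 0, 0, 0, 0, 0, 0, 0, 0, 0, 0, 0, 0, 0, 0]}}

```text
time: 14.38
position: [0.6059, 0.0731, 0.2061]
tcp_rot: [[0.041, 0.999, -0.002], [0.999, -0.041, -0.0], [-0.0, -0.002, -1.0]]
contact_force: [-5.5, -1.7, -0.8]
grip_width: 0.0003
gripper_force: 3.0
```

Call:
{"name": "play_rows", "arguments": {"rows": [0.0005, 0, 0, 0, 0, 0, 0, 0, 0, 0, 0, 0, 0, 0, 0, 0, 0, 0, 0, 0, 0, 0, 0, 0, 0, 0, 0, 0, 0, 0, 0, 0, 0, 0, 0, 0, 0, 0, 0, 0, 0, 0, 0, 0, 0, 0, 0, 0]}}

```text
time: 15.05
position: [0.6062, 0.073, 0.2061]
tcp_rot: [[0.041, 0.999, -0.002], [0.999, -0.041, -0.0], [-0.0, -0.002, -1.0]]
contact_force: [-7.6, -1.5, -1.0]
grip_width: 0.0004
gripper_force: 3.7
```

```bash
python3 -c "
from h import *
tcp();ks(20)"
```

```text
t 15.05 tcp mill mm [  4.8 -23. ] 0.20610230808262503 [-7.6 -1.5 -1. ]
knob 149 [ 33.6 -22.7 217.1] rms 3.026883155618105
```

Force rose to 7.6 N at the end stop, so third is home. I'm backing off towards the station.

Call:
{"name": "play_rows", "arguments": {"rows": [-0.005, 0, 0, 0, 0, 0, -0.015, 0, 0, 0, 0, 0, -0.02, 0, 0, 0, 0, 0, -0.02, 0, 0.01, 0, 0, 0, -0.01, -0.03, 0.01, 0, 0, 0, -0.01, -0.03, 0, 0, 0, 0, -0.01, -0.03, 0, 0, 0, 0, -0.009, -0.03, 0, 0, 0, 0]}}

```text
time: 15.77
position: [0.5079, -0.048, 0.2272]
tcp_rot: [[0.04, 0.999, 0.004], [0.999, -0.04, -0.001], [-0.001, 0.004, -1.0]]
contact_force: [-0.0, -0.1, 0.5]
grip_width: 0.0006
gripper_force: 0.0
```

Call:
{"name": "play_rows", "arguments": {"rows": [0, -0.03, -0.02, 0, 0, 0, 0, -0.02, -0.03, 0, 0, 0, 0, -0.008, -0.03, 0, 0, 0, 0, 0, -0.03, 0, 0, 0, 0, 0, -0.01, 0, 0, 0, 0, 0, 0, 0, 0, 0, 0, 0, 0, 0, 0, 0, 0, 0, 0, 0, 0, 0]}}

```text
time: 16.43
position: [0.5089, -0.1051, 0.1076]
tcp_rot: [[0.041, 0.999, 0.003], [0.999, -0.041, -0.001], [-0.001, 0.003, -1.0]]
contact_force: [1.4, 0.2, -0.0]
grip_width: 0.0005
gripper_force: 0.0
```

```bash
python3 - <<'E'
from h import *
tcp();ks(0);knob();knob("top"); print(robot.get_state()["position"])
im,d=robot.grab_frame("scene"); u,v=np.round(proj("scene",[.53,-.08,.1])).astype(int)
cv2.imwrite("pics/s1.png",cv2.resize(im[v-60:v+60,u-60:u+100,::-1],None,fx=4,fy=4,interpolation=cv2.INTER_CUBIC));print(u,v)
E
```

```text
t 16.4333 tcp mill mm [ -85.9 -204.6] 0.10762707208340233 [ 1.4  0.2 -0. ]
knob 133 [ 33.9 -22.1 216.5] rms 2.5728812060095865
blob [336 221  13  13 132] [342.  227.1] mill mm [ 34.7 -24.6]
blob [295 217  13  13 140] [301.  222.9] mill mm [ 36.1 -23.3]
[ 0.50852967 -0.10495752  0.10739924]
275 274
```

View pics/s1.png

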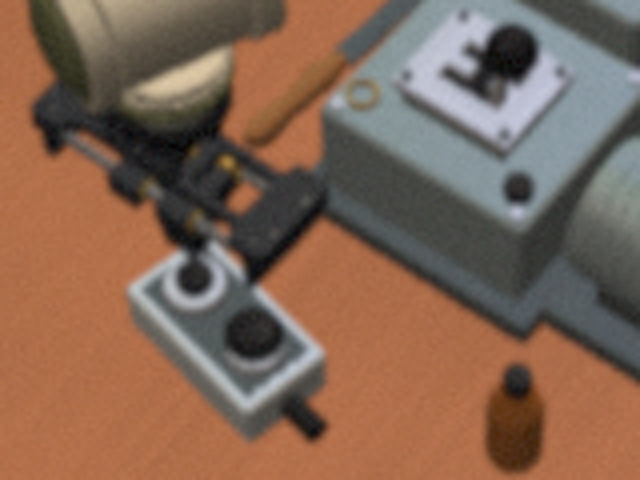

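Both views put the knob at about (36, -23.5) mm, so it is in third. The picture shows the fingers over the start button (crop (195,275)), clear of the stop button at (253,332). Now I press.

Call:
{"name": "play_rows", "arguments": {"rows": [-0.001, 0, -0.015, 0, 0, 0, 0, 0, -0.015, 0, 0, 0, 0, 0, -0.005, 0, 0, 0, 0, 0, -0.002, 0, 0, 0, 0, 0, -0.002, 0, 0, 0, 0, 0, -0.002, 0, 0, 0, 0, 0, 0, 0, 0, 0, 0, 0, 0, 0, 0, 0]}}

```text
time: 17.3
position: [0.5072, -0.105, 0.0658]
tcp_rot: [[0.041, 0.999, 0.001], [0.999, -0.041, -0.0], [-0.0, 0.001, -1.0]]
contact_force: [-0.1, -0.2, 1.6]
grip_width: 0.0007
gripper_force: 1.1
```

Call:
{"name": "play_rows", "arguments": {"rows": [0, 0, -0.002, 0, 0, 0, 0, 0, -0.002, 0, 0, 0, 0, 0, -0.001, 0, 0, 0, 0, 0, 0, 0, 0, 0, 0, 0, 0, 0, 0, 0, 0, 0, 0, 0, 0, 0, 0, 0, 0, 0, 0, 0, 0, 0, 0, 0, 0, 0]}}

```text
time: 17.97
position: [0.5073, -0.105, 0.0613]
tcp_rot: [[0.041, 0.999, 0.002], [0.999, -0.041, -0.001], [-0.001, 0.002, -1.0]]
contact_force: [-2.6, 1.7, 12.9]
grip_width: 0.0006
gripper_force: 6.8
```

12.9 N at z 61.3 mm means the button is bottomed out. I release it and come away.

Call:
{"name": "play_rows", "arguments": {"rows": [0, 0, 0.002, 0, 0, 0, 0, 0, 0.004, 0, 0, 0, 0, 0, 0.01, 0, 0, 0, 0, 0, 0.02, 0, 0, 0, 0, 0, 0.03, 0, 0, 0, 0, 0, 0.03, 0, 0, 0, -0.02, -0.02, 0.03, 0, 0, 0, -0.03, -0.03, 0.01, 0, 0, 0]}}

```text
time: 18.63
position: [0.4596, -0.1534, 0.1993]
tcp_rot: [[0.037, 0.999, 0.005], [0.999, -0.037, -0.003], [-0.003, 0.005, -1.0]]
contact_force: [-0.2, -1.6, 0.2]
grip_width: 0.0007
gripper_force: 0.0
```

Call:
{"name": "play_rows", "arguments": {"rows": [-0.03, -0.03, 0, 0, 0, 0, -0.02, -0.03, 0, 0, 0, 0, 0, -0.03, 0, 0, 0, 0, 0, -0.03, 0, 0, 0, 0, 0, 0, 0, 0, 0, 0, 0, 0, 0, 0, 0, 0, 0, 0, 0, 0, 0, 0, 0, 0, 0, 0, 0, 0]}}

```text
time: 19.3
position: [0.4088, -0.2719, 0.1956]
tcp_rot: [[0.04, 0.999, -0.0], [0.999, -0.04, 0.001], [0.001, -0.001, -1.0]]
contact_force: [-0.7, 0.1, -0.9]
grip_width: 0.0008
gripper_force: 0.0
```

```bash
python3 - <<'E'
from h import *
tcp();knob("top");knob()
im,d=robot.grab_frame("top"); P=cloud("top",d); dark=im.max(2)<70
for c in((.5075,-.105),(.568,-.119)):
    m=dark&(np.hypot(P[...,0]-c[0],P[...,1]-c[1])<.01); print(m.sum(),np.median(P[m][:,2]))
cv2.imwrite("pics/end.png",im[:,:,::-1])
E
```

```text
t 19.3 tcp mill mm [-179.8 -375. ] 0.1956269434404335 [-0.7  0.1 -0.9]
blob [295 217  13  13 140] [301.  222.9] mill mm [ 36.1 -23.3]
blob [336 221  13  13 133] [342.1 227. ] mill mm [ 34.6 -24.2]
39 0.068870751262573
38 0.07764282730896802
```

View pics/end.png

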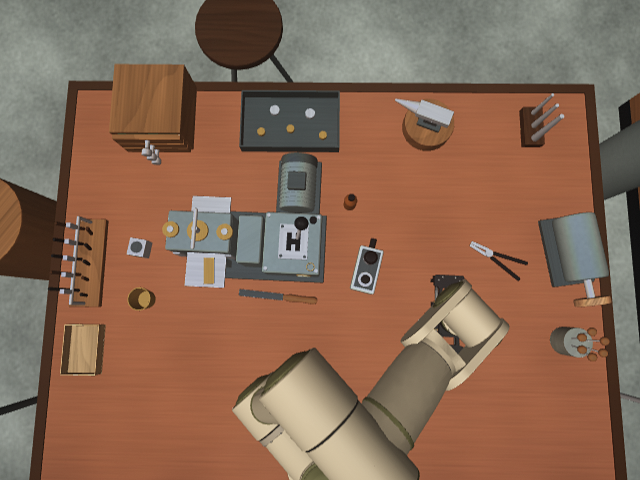

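The final view shows the knob in third at (301,223) and the start button out. Everything else is where it was, and the arm is clear.

```bash
python3 -c "
from cell import robot
print(robot.close_job())"
```

```text
the job is handed in; nothing more can be done
None
```

The lever is fully home in third and the start button was pressed right down and came back up; the final picture shows the stop button and everything else undisturbed, and the job was handed in at about 19 s of the 69 s.

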